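Make up and weigh a stirrer kit

TASK

First zero the weighing tray: push the recessed button of the grey control box well down with the stylus. Then make up the stirrer kit, so that the tray holds exactly one bracket, one cover, one shaft and one jar, each down on the tray floor: bring over only the kinds that are missing, leave what is already in the tray there and leave the duplicates on the bench, well clear of it. When the kit is complete push the button again with the stylus to log the weight, and finish with the stylus back upright in its stand, collar down on the rim, and the bottle, flask and beaker undisturbed.

Things in the scene. Friction and masses are not known exactly. Their poses are not given: they have to be found in the camera images.
- tray: Blue open kit tray, fixed: 265 (x) x 225 (y) outside, floor 5 thick, on a thin flat weighing plate; walls and the two crossing dividers 5 thick with tops 30 above the bench. Origin at the centre of its underside. Its four pockets, each 125 (x) x 105 (y) inside, are centred at x = +-65, y = +-55.
- bracket_1_mid (a point): Aluminium L-bracket. Base plate 64 (x) x 44 (y) x 6 thick, reaching from y = -8 to y = +36; upright plate 64 wide (x), 8 thick (y), top 54 above the underside. This point is the centre of the upright plate, 27 above the underside; z up. Grip the upright plate across y. 0.12 kg nominal. Bracket number 1 starts on the bench; number 2 starts in a pocket of the tray, or is absent (no pose).
- bracket_2_mid (a point): Aluminium L-bracket. Base plate 64 (x) x 44 (y) x 6 thick, reaching from y = -8 to y = +36; upright plate 64 wide (x), 8 thick (y), top 54 above the underside. This point is the centre of the upright plate, 27 above the underside; z up. Grip the upright plate across y. 0.12 kg nominal. Bracket number 1 starts on the bench; number 2 starts in a pocket of the tray, or is absent (no pose).
- cover_1_mid (a point): Round grey plastic cover: flange 68 diameter, 12 thick, sloping up to 17 at a round central knob 26 diameter whose top is 45 above the underside. This point is on the axis, 22.5 above the underside; z up. 0.09 kg nominal. Cover number 1 starts on the bench; number 2 starts in a pocket of the tray, or is absent (no pose).
- cover_2_mid (a point): Round grey plastic cover: flange 68 diameter, 12 thick, sloping up to 17 at a round central knob 26 diameter whose top is 45 above the underside. This point is on the axis, 22.5 above the underside; z up. 0.09 kg nominal. Cover number 1 starts on the bench; number 2 starts in a pocket of the tray, or is absent (no pose).
- shaft_1_mid (a point): Steel shaft lying along its x axis, 100 long: round 21 diameter in the middle 68, a square block 24 x 24 x 16 long at each end, so it does not roll. This point is its centre, 12 above its underside. 0.18 kg nominal. Shaft number 1 starts on the bench; number 2 starts in a pocket of the tray, or is absent (no pose).
- shaft_2_mid (a point): Steel shaft lying along its x axis, 100 long: round 21 diameter in the middle 68, a square block 24 x 24 x 16 long at each end, so it does not roll. This point is its centre, 12 above its underside. 0.18 kg nominal. Shaft number 1 starts on the bench; number 2 starts in a pocket of the tray, or is absent (no pose).
- jar_1_mid (a point): Squat closed amber jar with white cap, upright (z along its axis), 50 diameter, 64 high with the cap. This point is its centre, 32 above the underside. 0.13 kg nominal. Jar number 1 starts on the bench; number 2 starts in a pocket of the tray, or is absent (no pose).
- jar_2_mid (a point): Squat closed amber jar with white cap, upright (z along its axis), 50 diameter, 64 high with the cap. This point is its centre, 32 above the underside. 0.13 kg nominal. Jar number 1 starts on the bench; number 2 starts in a pocket of the tray, or is absent (no pose).
- stylus_grip (a point): Centre of the black handle of the stylus: round handle 18 diameter, 60 long, above a round collar 36 diameter and 6 thick, above a steel shank 10 diameter and 60 long. Own z axis points from tip to handle. The point is 30 above the collar top, 96 above the tip, 30 below the handle end. It starts hanging upright in the stand, collar on the rim. 0.08 kg.
- stylus_tip (a point): Lower end of the stylus shank (flat, 10 diameter).
- stand_mouth (a point): Stylus stand, fixed: grey tube 52 outside diameter, 75 high, bore 22 diameter all the way down. This point is the centre of its mouth, 75 above the bench. With the stylus home its handle centre is 36 above this point.
- button_top (a point): Centre of the top of the white balance button, 22 diameter, which lies 12 below the top face of the grey control box (100 x 100 x 50 high, fixed) in a round well 26 diameter in the middle of the box. It moves with the button.
- balance_button (a joint): Travel of the balance button in m: 0 is up, 0.006 fully down; it springs back and needs about 3.6 N fully down.
- reagent: Bystander: white reagent bottle, 66 diameter, 130 high, beyond the work. Origin under its centre.
- flask: Bystander: glass conical flask, 84 diameter, 115 high, beyond the work. Origin under its centre.
- beaker: Bystander: glass beaker, 80 diameter, 95 high, beside the work on the right. Origin under its centre.
Things that resemble listed ones, but are neither listed nor needed, are in the scene too. What is shaped like the part that bears shaft_1_mid but pink or yellow is not meant.

How it is judged (in metres and radians):
On the way, in this order (a step that is already met when the one before it is completed fails the run):
1. zero: the button is pushed down at least 4 mm with the tip of the stylus (value of joint balance_button above 0.004 m and distance between stylus_tip and button_top below 0.013 m), for 0.1 s.
2. the tray holds exactly one of each kind, on its floor, released, and the button is up (((x of bracket_1_mid in the frame of tray between -0.125 and 0.125 m and y of bracket_1_mid in the frame of tray between -0.105 and 0.105 m and z of bracket_1_mid in the frame of tray below 0.042 m) or (x of bracket_2_mid in the frame of tray between -0.125 and 0.125 m and y of bracket_2_mid in the frame of tray between -0.105 and 0.105 m and z of bracket_2_mid in the frame of tray below 0.042 m)) and x of bracket_2_mid in the frame of tray between -0.125 and 0.125 m and y of bracket_2_mid in the frame of tray between -0.105 and 0.105 m and z of bracket_2_mid in the frame of tray below 0.042 m and horizontal distance between bracket_1_mid and bracket_2_mid above 0.225 m and ((x of cover_1_mid in the frame of tray between -0.125 and 0.125 m and y of cover_1_mid in the frame of tray between -0.105 and 0.105 m and z of cover_1_mid in the frame of tray below 0.0375 m) or (x of cover_2_mid in the frame of tray between -0.125 and 0.125 m and y of cover_2_mid in the frame of tray between -0.105 and 0.105 m and z of cover_2_mid in the frame of tray below 0.0375 m)) and x of cover_2_mid in the frame of tray between -0.125 and 0.125 m and y of cover_2_mid in the frame of tray between -0.105 and 0.105 m and z of cover_2_mid in the frame of tray below 0.0375 m and horizontal distance between cover_1_mid and cover_2_mid above 0.225 m and ((x of shaft_1_mid in the frame of tray between -0.125 and 0.125 m and y of shaft_1_mid in the frame of tray between -0.105 and 0.105 m and z of shaft_1_mid in the frame of tray below 0.027 m) or (x of shaft_2_mid in the frame of tray between -0.125 and 0.125 m and y of shaft_2_mid in the frame of tray between -0.105 and 0.105 m and z of shaft_2_mid in the frame of tray below 0.027 m)) and x of shaft_2_mid in the frame of tray between -0.125 and 0.125 m and y of shaft_2_mid in the frame of tray between -0.105 and 0.105 m and z of shaft_2_mid in the frame of tray below 0.027 m and horizontal distance between shaft_1_mid and shaft_2_mid above 0.225 m and ((x of jar_1_mid in the frame of tray between -0.125 and 0.125 m and y of jar_1_mid in the frame of tray between -0.105 and 0.105 m and z of jar_1_mid in the frame of tray below 0.047 m) or (x of jar_2_mid in the frame of tray between -0.125 and 0.125 m and y of jar_2_mid in the frame of tray between -0.105 and 0.105 m and z of jar_2_mid in the frame of tray below 0.047 m)) and x of jar_2_mid in the frame of tray between -0.125 and 0.125 m and y of jar_2_mid in the frame of tray between -0.105 and 0.105 m and z of jar_2_mid in the frame of tray below 0.047 m and horizontal distance between jar_1_mid and jar_2_mid above 0.225 m and linear speed of each of bracket_1, bracket_2, cover_1, cover_2, shaft_1, shaft_2, jar_1, jar_2 below 0.03 m/s and contact force between each of bracket_1, bracket_2, cover_1, cover_2, shaft_1, shaft_2, jar_1, jar_2 and the fingers below 0.2 N and value of joint balance_button below 0.002 m), for 0.2 s.
3. log: the button is pushed down again at least 4 mm with the tip of the stylus (all of step 1), for 0.1 s.
At the end, for the whole second after the job is handed in: Exactly one of each kind inside the tray, at most 10 mm above its floor; what was in the tray still is; duplicates on the bench at least 225 mm from their twins; stylus in its stand within 12 mm and 0.08 rad of upright, collar at most 4 mm off the rim; button up; all at rest (((x of bracket_1_mid in the frame of tray between -0.125 and 0.125 m and y of bracket_1_mid in the frame of tray between -0.105 and 0.105 m and z of bracket_1_mid in the frame of tray below 0.042 m) or (x of bracket_2_mid in the frame of tray between -0.125 and 0.125 m and y of bracket_2_mid in the frame of tray between -0.105 and 0.105 m and z of bracket_2_mid in the frame of tray below 0.042 m)) and x of bracket_2_mid in the frame of tray between -0.125 and 0.125 m and y of bracket_2_mid in the frame of tray between -0.105 and 0.105 m and z of bracket_2_mid in the frame of tray below 0.042 m and horizontal distance between bracket_1_mid and bracket_2_mid above 0.225 m and ((x of cover_1_mid in the frame of tray between -0.125 and 0.125 m and y of cover_1_mid in the frame of tray between -0.105 and 0.105 m and z of cover_1_mid in the frame of tray below 0.0375 m) or (x of cover_2_mid in the frame of tray between -0.125 and 0.125 m and y of cover_2_mid in the frame of tray between -0.105 and 0.105 m and z of cover_2_mid in the frame of tray below 0.0375 m)) and x of cover_2_mid in the frame of tray between -0.125 and 0.125 m and y of cover_2_mid in the frame of tray between -0.105 and 0.105 m and z of cover_2_mid in the frame of tray below 0.0375 m and horizontal distance between cover_1_mid and cover_2_mid above 0.225 m and ((x of shaft_1_mid in the frame of tray between -0.125 and 0.125 m and y of shaft_1_mid in the frame of tray between -0.105 and 0.105 m and z of shaft_1_mid in the frame of tray below 0.027 m) or (x of shaft_2_mid in the frame of tray between -0.125 and 0.125 m and y of shaft_2_mid in the frame of tray between -0.105 and 0.105 m and z of shaft_2_mid in the frame of tray below 0.027 m)) and x of shaft_2_mid in the frame of tray between -0.125 and 0.125 m and y of shaft_2_mid in the frame of tray between -0.105 and 0.105 m and z of shaft_2_mid in the frame of tray below 0.027 m and horizontal distance between shaft_1_mid and shaft_2_mid above 0.225 m and ((x of jar_1_mid in the frame of tray between -0.125 and 0.125 m and y of jar_1_mid in the frame of tray between -0.105 and 0.105 m and z of jar_1_mid in the frame of tray below 0.047 m) or (x of jar_2_mid in the frame of tray between -0.125 and 0.125 m and y of jar_2_mid in the frame of tray between -0.105 and 0.105 m and z of jar_2_mid in the frame of tray below 0.047 m)) and x of jar_2_mid in the frame of tray between -0.125 and 0.125 m and y of jar_2_mid in the frame of tray between -0.105 and 0.105 m and z of jar_2_mid in the frame of tray below 0.047 m and horizontal distance between jar_1_mid and jar_2_mid above 0.225 m and linear speed of each of bracket_1, bracket_2, cover_1, cover_2, shaft_1, shaft_2, jar_1, jar_2, stylus below 0.03 m/s and horizontal distance between stylus_grip and stand_mouth below 0.012 m and angle between stylus_grip's own z axis and vertical below 0.08 rad and z of stylus_grip in the frame of stand_mouth below 0.04 m and value of joint balance_button below 0.002 m); the robot touches nothing.
It fails at once if the reagent is moved more than 30 mm (distance of reagent from where it was at the start of the episode above 0.03 m).
It fails at once if the flask is moved more than 30 mm (distance of flask from where it was at the start of the episode above 0.03 m).
It fails at once if the beaker is moved more than 30 mm (distance of beaker from where it was at the start of the episode above 0.03 m).
Of bracket_2, cover_2, shaft_2, jar_2 only 1 to 2 are there at a start; the rules pass over those that are not, and their reading is None.
At some moment in a run one of bracket_1, cover_1, shaft_1, jar_1 may be knocked a few centimetres aside while the robot is not near it.
It also fails if it takes over 210 s, if anything falls off the work surface, if the arm or the gripper's body presses on something with over 40 N, if the wrist force passes 120 N, or if a joint passes its speed limit or range.

ROBOT

A 6-joint arm with a two-finger parallel gripper is mounted at the origin on the work surface. World frame = base frame: x ahead of the robot, y to its left, z up, the work surface at z = 0. Lengths are in mm, angles in degrees, forces in N, time in s.
With the tool pointing down it reaches from about 425 to 950 mm from the base axis. Payload 3.5 kg.
Tool frame: the origin (TCP) lies midway between the tips of the shut fingers; the grasp point (between the pads) lies 19 mm behind it; x points along the fingers, y is the direction in which the jaws open and shut, and the axes are right-handed (so a half turn about x gives the same grasp; the last joint's range is limited). The gripper opens to 85 mm and grips with 20 to 120 N. Pads are 22 mm wide; open, the fingers measure 114 mm over their backs; the gripper's body (76 mm by 85 mm) begins 54 mm behind the grasp point. The pads swing forward as they close: fully open they stand 13 mm farther back than shut.
Start: joints at [58.155, 16.404, 90.338, -0, 73.258, -8.594], TCP at [266.422, 620.182, 231.325] pointing down, gripper open.
Joint ranges: [-158.93, 158.93], [-51.34, 127.21], [12.03, 142.37], [-87.48, 267.48], [13.55, 161.25], [-162.69, 162.69]. Speed limits (degrees/s): [159.86, 159.86, 180, 180, 180, 180].

INTERFACE

Orientations are given as [roll, pitch, yaw] about the fixed x, y, z axes, in that order (R = Rz(yaw) Ry(pitch) Rx(roll)).
In Python, from bench import robot gives the robot as it stands.
- The arm moves only by the shell command python3 -m handwheel 'ROWS' [FORCE]. ROWS is JSON, a list of rows, each a list of 5 numbers: the shift along the tool's x, y, z in cm, then the turn about the tool's x in rad, then the gripper's target within -1 to 1 (shut at 1, half-way at 0, fully open at -1). In form: [[dx, dy, dz, yaw, gripper], ...]. A call has 1 to 12 rows; each row is the pose to reach, as a shift and turn from the pose commanded when the call began, along the tool's axes at that moment; what a row does not reach only later rows make up. A row lasts 1/8 s, in which the tool goes at most 62.5 mm and 10.7 degrees, less where a joint would pass 70% of its speed; a pose out of reach is approached as far as the arm can. A call with a gripper value outside its range is refused whole. The fingers move at their own pace and stop on an object; FORCE is the grip in N (left out, the last holds). Time passes only in rows, so rows that repeat a pose let the fingers close. It gives the time, the measured TCP pose, the force and the opening at its end, in the units of the state.
- robot.get_obs(): the state, without advancing time (a new reading comes with each control period).
- robot.get_image(name): name is "side" or "top"; returns a dict with "pixels" (384x512x3 uint8, red, green, blue), "K" (3x3 intrinsics, pixels), "position" and "orientation" of the camera in the world. Camera axes: x right, y up, looking along -z (the intrinsics and any distortion apply to the point x, -y, -z); pixel columns grow to the right and rows downward; lengths in mm; the calibration is good to about 2 mm. A picture is of the moment at which its call begins. There is no depth.
- robot.hand_in(): hands the job in, once; it reports no verdict.
Trained networks look in the newest picture that a camera, given by its name, has taken for a name from the list of things; names that differ only in an ending like _2 or _b are one class to them, and where a whole thing is asked for, a point or a joint stands for the part that bears it (a point fixed in the world has none). Each returns a list of dicts, best first, with "conf" (0 to 1); they miss things now and then, are a little off and sometimes report something else, mostly with a low value. They report only what shows in the picture. A call takes as long as a camera call. They do not tell look-alikes from the thing itself.
- robot.spot_in(camera, label): "at" ([x, y, z] in mm, in the coordinates of the camera as it stood for that picture, good to about 4 mm: the middle of the surface that is visible of it).
- robot.outline_of(camera, label): "pixels" (384x512 bool, what is visible of it).
- robot.place_of(camera, label): "at" ([x, y, z] in mm, in the coordinates of the camera as it stood for that picture, good to about 4 mm: a listed point, or the origin of a listed thing).
The state is a dict: "time_s": time; "joint_positions": joint angles; "qd": joint speeds; "joint_efforts": joint torques, N m; "ee_pos": TCP position; "tool_rot": TCP orientation; "wrist_force": force on the tool from outside, world axes, zero at the start; "ft_torque": the same for the moment, N m; "width": finger opening in mm.
Only numpy, scipy, OpenCV 4.12 (cv2) and the standard library are available. Lean on these libraries where they do the work, as an engineer would, in place of code of your own. Each camera call takes 0.05 s, during which the arm holds its last target. There are 200 camera calls.

## Working session

There is one attempt and no reset: what is moved stays moved. The work goes in short steps, Python scripts to look and compute and a shell command to move; the robot and the scene stay as the last step left them, time stands still between calls to the robot, and variables do not carry over. Pictures are saved under pics/ and viewed, about 12 in all and at most 16, crops included, and the job is handed in when it is done.

```bash
ls; mkdir -p pics
cat > h.py <<'E'
import numpy as np, cv2
from bench import robot
from scipy.spatial.transform import Rotation as R
def Rot(o):
    return R.from_euler('xyz',o,degrees=True).as_matrix()
def snap(cam,name=None):
    im=robot.get_image(cam)
    if name: cv2.imwrite(f'pics/{name}.png',im['pixels'][...,::-1])
    return im
def camT(im):
    o=np.array(im['orientation'],float)
    M=o if o.shape==(3,3) else Rot(o)
    return M,np.array(im['position'],float)
def w(im,p):
    M,t=camT(im); return M@np.array(p)+t
def proj(im,P):
    M,t=camT(im); c=M.T@(np.array(P)-t); k=np.array(im['K'])@np.array([c[0],-c[1],-c[2]]); return k[:2]/k[2]
def ray(im,uv,z):
    M,t=camT(im); d=np.linalg.inv(im['K'])@np.array([uv[0],uv[1],1.]); d=M@np.array([d[0],-d[1],-d[2]])
    return t+d*(z-t[2])/d[2]
E
python3 - <<'E'
from h import *
s=robot.get_obs();print(s)
for c in('top','side'):
    im=snap(c,c+'0'); print(c,im['position'],im['orientation'],{k:v for k,v in im.items() if k not in('pixels','position','orientation')})
    for n in ['tray','bracket_1_mid','cover_1_mid','shaft_1_mid','jar_1_mid','stylus_grip','stand_mouth','button_top','reagent','flask','beaker']:
        try: print(n,[(round(d['conf'],2),w(im,d['at']).round().astype(int).tolist(),proj(im,w(im,d['at'])).round().astype(int).tolist()) for d in robot.place_of(c,n)])
        except Exception as e: print(n,e)
E
```

```text
pics
{'time_s': 0.0, 'joint_positions': array([ 5.81546539e+01,  1.64559341e+01,  9.04232520e+01,  1.69110342e-03,
        7.32598305e+01, -8.59399928e+00]), 'qd': array([ 0.00467978, -0.09252912,  0.00130007,  0.03117055,  0.09786389,
        0.03909251]), 'joint_efforts': array([ 1.05745883e-03, -4.06000364e+01, -2.92615181e+01, -1.43444977e-04,
        5.93526711e-03, -4.43350530e-06]), 'ee_pos': array([266.07392921, 619.62240566, 229.9139801 ]), 'tool_rot': array([ -99.26093238,   89.86097401, -122.51276823]), 'wrist_force': array([-0.29060406, -0.35335311,  0.23203814]), 'ft_torque': array([-0.01658774, -0.01162971, -0.01232814]), 'width': 85.43699818655367}
top [ 410.93205    -144.80478855 1292.18577534] [  8.88209701  -1.21303367 -89.9650217 ] {'K': array([[404.9186671 ,   0.        , 258.8727949 ],
       [  0.        , 404.9186671 , 188.55463046],
       [  0.        ,   0.        ,   1.        ]])}
tray [(0.78, [532, 269, 2], [120, 213])]
bracket_1_mid [(0.67, [435, -314, 28], [305, 244]), (0.2, [619, -309, 11], [301, 186])]
cover_1_mid [(0.81, [456, -135, 22], [247, 237])]
[... 728 characters left out ...]
825, 192.44998668],
       [  0.        ,   0.        ,   1.        ]])}
tray [(0.58, [528, 264, -1], [217, 122])]
bracket_1_mid [(0.66, [434, -314, 27], [215, 253])]
cover_1_mid [(0.92, [454, -138, 23], [213, 204])]
shaft_1_mid [(0.86, [442, -633, 12], [240, 371]), (0.71, [736, -319, 11], [320, 238]), (0.7, [622, -309, 7], [281, 243])]
jar_1_mid [(0.86, [611, -126, 31], [263, 191])]
stylus_grip [(0.66, [609, 31, 110], [252, 138]), (0.61, [613, -127, 31], [264, 191])]
stand_mouth [(0.64, [614, 28, 72], [253, 147])]
button_top []
reagent [(0.85, [776, -102, 2], [311, 183]), (0.2, [623, -312, 10], [282, 243])]
flask [(0.78, [757, 78, 0], [291, 147])]
beaker [(0.95, [508, -495, 1], [256, 312])]
```

Run:
```python
import cv2
a=cv2.imread('pics/top0.png');b=cv2.imread('pics/side0.png')
cv2.imwrite('pics/top0b.png',cv2.resize(a,(800,600),interpolation=3));cv2.imwrite('pics/side0b.png',cv2.resize(b,(800,600),interpolation=3))
```

```text
(no output)
```

View pics/top0b.png

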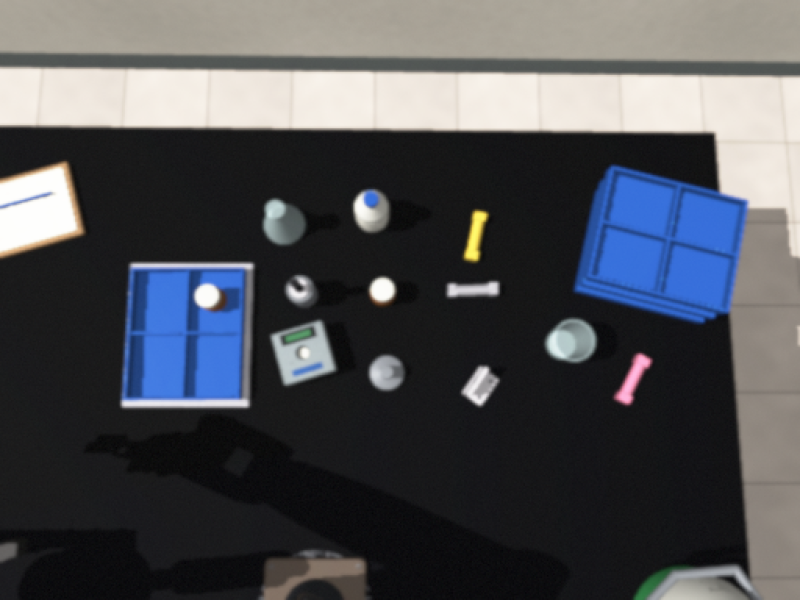

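View pics/side0b.png

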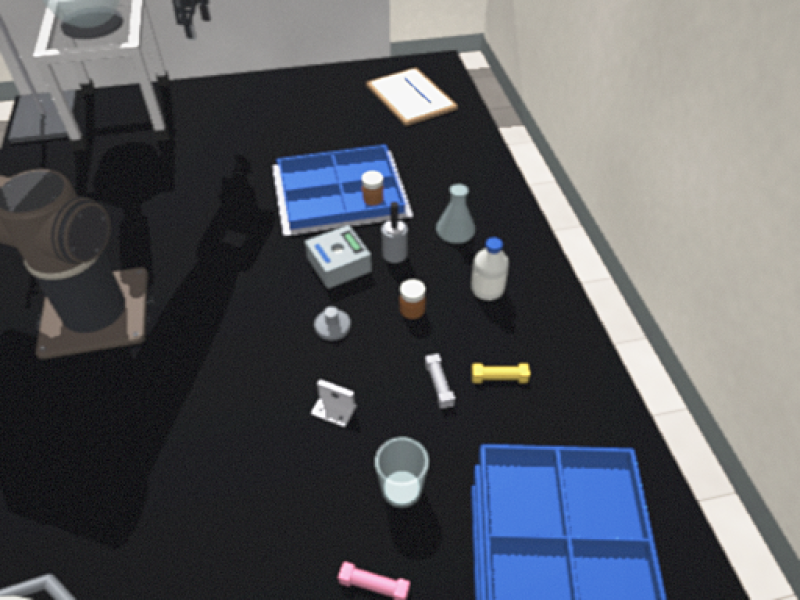

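Two views. In the top one (800x600 px) the real tray, on its white plate, is at (187,335) with one jar in it at (208,296). The stacked blue trays at (665,245) are decoys. The steel shaft is at (473,289); its yellow (476,235) and pink (633,380) look-alikes are not meant. Also visible are the cover (387,372), bracket (480,385), bench jar (382,290, a duplicate), stylus stand (301,291) and control box (303,352). So the missing kinds are bracket, cover and shaft. Next I'll measure yaws and check one close crop.

Run:
```python
from h import *
im=snap('top','top1')
for n,z,guess in [('tray',30,(120,213)),('bracket_1_mid',20,(305,244)),('shaft_1_mid',12,(302,185)),('button_top',50,(193,226)),('cover_1_mid',20,(247,237)),('stand_mouth',75,(192,184))]:
    try: L=robot.outline_of('top',n)
    except Exception as e: print(n,e); continue
    for d in L:
        m=d['pixels'].astype(np.uint8)
        ys,xs=np.nonzero(m)
        if len(xs)==0: continue
        c=np.array([xs.mean(),ys.mean()])
        if np.hypot(*(c-guess))>25: continue
        P=np.array([ray(im,p,z)[:2] for p in zip(xs,ys)],np.float32)
        r=cv2.minAreaRect(P)
        print(n,round(d['conf'],2),c.round(1),len(xs),P.mean(0).round(),'rect',np.round(r[0]),np.round(r[1]),round(r[2],1))
s=cv2.imread('pics/top1.png');t=cv2.imread('pics/side0.png')
a=cv2.resize(s[165:265,75:225],(780,520),interpolation=3)[:,:]
b=cv2.resize(s[170:265,225:335],(450,390),interpolation=3)
e=cv2.resize(t[185:285,185:300],(350,304),interpolation=3)
cv2.imwrite('pics/c1.png',cv2.resize(a,(450,300)))
out=np.zeros((600,800,3),np.uint8)
out[:300,:450]=cv2.resize(a,(450,300),interpolation=3)
out[300:600,:346]=cv2.resize(b,(346,300))
out[300:600,400:745]=cv2.resize(e,(345,300))
out[:300,450:800]=cv2.resize(t[90:190,165:282],(350,300),interpolation=3)
cv2.imwrite('pics/c1.png',out)
```

```text
tray 0.61 [119.2 215.1] 6923 [524. 262.] rect [529. 260.] [281. 245.] 0.2
bracket_1_mid 0.58 [306.6 246.5] 294 [ 427. -321.] rect [ 429. -322.] [44. 68.] 55.4
shaft_1_mid 0.68 [300.9 185.2] 214 [ 623. -307.] rect [ 622. -307.] [23. 97.] 0.2
button_top 0.37 [193.9 225.3] 39 [491.  27.] rect [492.  27.] [18. 18.] 0.1
cover_1_mid 0.58 [247.1 238.1] 382 [ 453. -135.] rect [ 454. -136.] [62. 66.] 0.1
stand_mouth 0.63 [195.3 189.7] 100 [597.  22.] rect [600.  28.] [39. 53.] 17.7
```

View pics/c1.png

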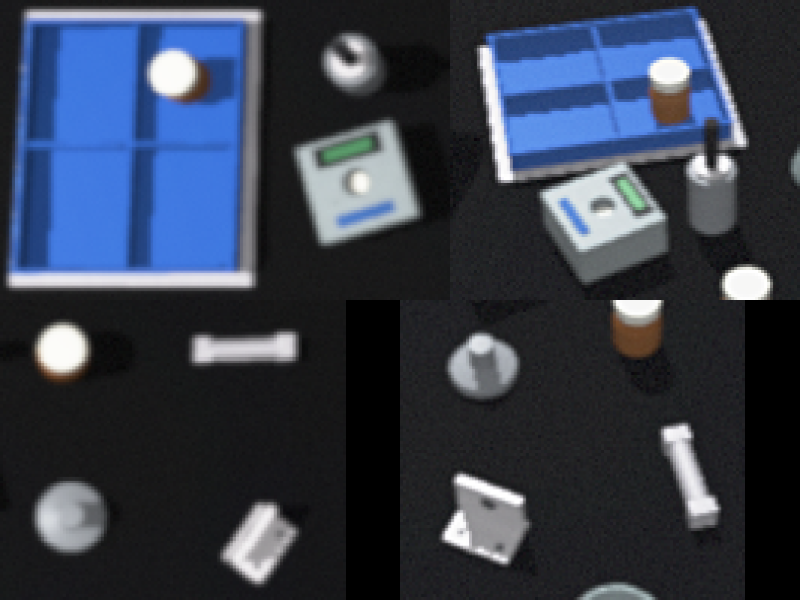

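The crop confirms the choices: the tray is empty but for the jar in its +x,−y pocket. The steel shaft, the bracket (upright running up-right, base toward lower right) and the cover are where the networks put them. Now the stylus.

```bash
cat >> h.py <<'E'
def need(P,jaw=None):
    s=robot.get_obs(); M=Rot(s['tool_rot']); d=M.T@(np.array(P,float)-s['ee_pos'])/10
    y=M[:,1]; j=np.degrees(np.arctan2(y[1],y[0])); t=0
    if jaw is not None:
        t=-((jaw-j+90)%180-90)   # tool x points down
    print('cm',d.round(2),'jaw now',round(j,1),'turn rad',round(np.radians(t),3),'J6',s['joint_positions'][5].round(1),'ee',s['ee_pos'].round(1),'F',s['wrist_force'].round(1),'w',round(s['width'],1),'t',s['time_s'])
E
python3 - <<'E'
from h import *
import json
T=snap('top');S=snap('side')
print('hole top',ray(T,(194.3,226),50),'side',ray(S,(216.2,158.9),50))
for n in('stylus_grip','stand_mouth','button_top','tray'):
    print(n,[(w(T,d['at']).round(1),round(d['conf'],2)) for d in robot.place_of('top',n)[:1]],[(w(S,d['at']).round(1),round(d['conf'],2)) for d in robot.place_of('side',n)[:2]])
# handle end pixel checks
for P in([613,32,141],[613,32,75]): print(proj(T,P),proj(S,P))
need([613,32,200],90); need([613,32,200],0)
print(Rot(robot.get_obs()['tool_rot']).round(2))
E
```

```text
hole top [488.70467945  26.00534061  50.        ] side [490.28130483  22.04997903  50.        ]
stylus_grip [(array([ 456.9, -136. ,   23.8]), 0.72)] [(array([607.7,  35.6, 112.9]), 0.6)]
stand_mouth [(array([611.3,  31.8,  77.2]), 0.72)] [(array([615.5,  29.5,  70.5]), 0.69), (array([ 624.2, -309.5,   10.4]), 0.66)]
button_top [(array([491.3,  29.7,  32.8]), 0.6)] []
tray [(array([531.8, 268. ,   1.4]), 0.83)] [(array([526.1, 261.5,  -4.2]), 0.77), (array([ 454.7, -139.1,   22.4]), 0.59)]
[188.98585615 180.68892655] [252.79569613 129.96467769]
[192.23054229 184.46030846] [252.90226131 145.61899404]
cm [  3.13 -40.36  55.06] jaw now 66.8 turn rad -0.406 J6 -8.6 ee [266.4 620.2 231.3] F [-0.4 -0.7  0.3] w 85.4 t 2.05
cm [  3.13 -40.36  55.06] jaw now 66.8 turn rad 1.165 J6 -8.6 ee [266.4 620.2 231.3] F [-0.4 -0.7  0.3] w 85.4 t 2.05
[[ 0.    0.39  0.92]
 [-0.    0.92 -0.39]
 [-1.   -0.    0.  ]]
```

```bash
python3 -m handwheel '[[0,-4,5.5,0,-1],[0,-8,11,0,-1],[0,-12,16.5,0,-1],[0,-16,22,0,-1],[0,-20,27.5,0,-1],[0,-24,33,0,-1],[0,-28,38.5,0,-1],[0,-32,44,0,-1],[0,-36,49.5,0,-1],[0,-40.4,55,0,-1],[0,-40.4,55,0,-1],[0,-40.4,55,0,-1]]' 50; python3 -c "
from h import *
need([613,31,175])"
```

```text
time_s: 3.55
ee_pos: [613.7, 28.2, 231.2]
tool_rot: [-31.6, 90.0, -55.2]
wrist_force: [-0.4, 0.8, 0.5]
width: 85.0
cm [ 5.62  0.23 -0.18] jaw now 66.4 turn rad 0.0 J6 -73.2 ee [613.7  28.2 231.2] F [-0.4  0.8  0.5] w 85.0 t 3.55
```

```bash
python3 -m handwheel '[[2,0.2,-0.2,0,-1],[4,0.2,-0.2,0,-1],[6,0.2,-0.2,0,-1],[7,0.2,-0.2,0,-1],[7,0.2,-0.2,0,-1]]'
python3 - <<'E'
from h import *
T=snap('top');S=snap('side')
need([613,31,94])
a=T['pixels'][140:220,140:240];b=S['pixels'][85:165,205:305]
o=np.hstack([cv2.resize(x,(400,320),interpolation=3) for x in(a,b)])
cv2.imwrite('pics/st.png',o[...,::-1])
E
```

```text
time_s: 4.18
ee_pos: [610.4, 35.0, 159.8]
tool_rot: [-162.4, 89.9, 174.4]
wrist_force: [-0.2, 0.4, 0.2]
width: 85.4
cm [ 6.79 -0.28  0.26] jaw now 66.8 turn rad 0.0 J6 -73.0 ee [611.6  34.6 161.9] F [ 0.1 -0.1  0.4] w 85.4 t 4.275
```

View pics/st.png

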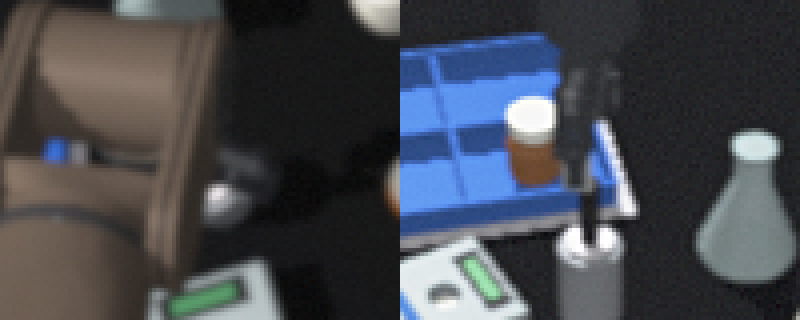

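Side crop: the open fingers straddle the handle (590,200) over the stand (590,240). Descending and gripping.

```bash
python3 -m handwheel '[[2,-0.2,0.1,0,-1],[4,-0.2,0.1,0,-1],[6,-0.2,0.1,0,-1],[6.6,-0.2,0.1,0,-1],[6.6,-0.2,0.1,0,-1],[6.6,-0.2,0.1,0,1],[6.6,-0.2,0.1,0,1],[6.6,-0.2,0.1,0,1],[6.6,-0.2,0.1,0,1],[6.6,-0.2,0.1,0,1],[6.6,-0.2,0.1,0,1],[6.6,-0.2,0.1,0,1]]' 50; python3 -c "
from h import *
snap('side'); need([613,31,94])"
```

```text
time_s: 5.78
ee_pos: [611.6, 32.3, 95.8]
tool_rot: [22.3, 90.0, -1.0]
wrist_force: [-0.9, 0.5, 3.2]
width: 16.4
cm [ 0.18 -0.06  0.18] jaw now 66.7 turn rad 0.0 J6 -73.2 ee [611.6  32.3  95.8] F [-0.9  0.3  3.3] w 16.9 t 5.825
```

```bash
python3 -m handwheel '[[-1,0,0,0,1],[-2.5,0,0,0,1],[-4,0,0,0,1],[-6,0,0,0,1],[-8,0,0,0,1],[-9,0,0,0,1],[-9,0,0,0,1],[-9,0,0,0,1]]'; python3 -c "
from h import *
need([490,28,150])"
```

```text
time_s: 6.82
ee_pos: [610.8, 32.3, 184.4]
tool_rot: [-162.9, 89.9, 173.8]
wrist_force: [-0.6, 0.2, -1.5]
width: 17.0
cm [  3.46  -5.16 -10.92] jaw now 66.7 turn rad 0.0 J6 -73.2 ee [610.8  32.3 184.4] F [-0.6  0.2 -1.5] w 17.0 t 6.825
```

```bash
python3 -m handwheel '[[0,-1,-2.2,0,1],[0,-2,-4.4,0,1],[0,-3,-6.6,0,1],[0,-4.2,-9,0,1],[0,-5.2,-10.9,0,1],[1.5,-5.2,-10.9,0,1],[3.5,-5.2,-10.9,0,1],[3.5,-5.2,-10.9,0,1],[3.5,-5.2,-10.9,0,1],[3.5,-5.2,-10.9,0,1]]'
python3 - <<'E'
from h import *
T=snap('top');S=snap('side')
need([490,28,114])
for c,im in(('top',T),('side',S)):
  for n in('stylus_tip','button_top','stylus_grip'):
    print(c,n,[(w(im,d['at']).round(1),round(d['conf'],2)) for d in robot.place_of(c,n)[:2]])
a=T['pixels'][190:250,150:225];b=S['pixels'][110:185,190:284]
o=np.hstack([cv2.resize(x,(400,320),interpolation=3) for x in(a,b)])
cv2.imwrite('pics/bt.png',o[...,::-1])
E
```

```text
time_s: 8.07
ee_pos: [491.5, 27.4, 151.0]
tool_rot: [13.7, 89.9, -9.5]
wrist_force: [-0.7, -0.4, -0.5]
width: 16.6
cm [ 3.7  -0.   -0.14] jaw now 66.8 turn rad 0.0 J6 -75.4 ee [491.3  27.5 151. ] F [ 0.3  0.4 -0.4] w 16.2 t 8.175
top stylus_tip []
top button_top []
top stylus_grip []
side stylus_tip [(array([491.4,  27.9,  71.5]), 0.46)]
side button_top []
side stylus_grip [(array([487.4,  28.2, 165.5]), 0.44)]
```

View pics/bt.png

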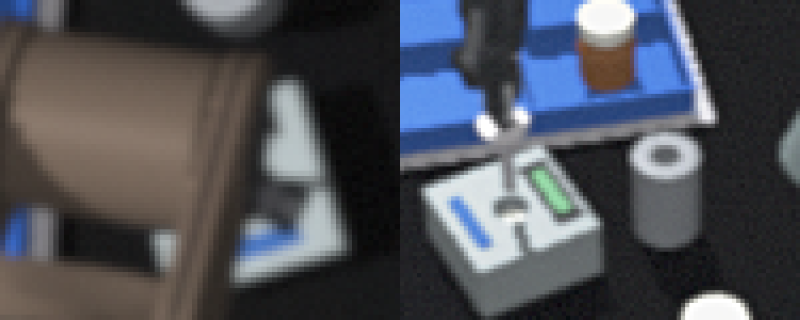

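Run:
```python
from h import *
S=snap('side')
a=ray(S,(252.75,146.3),75);b=ray(S,(216.1,159.4),50)
print(a,b,b-a+[611.6,32.3,0]); print(proj(S,[491.3,27.5,70]))
```

```text
[611.85429189  28.96487852  75.        ] [489.62084566  19.862987    50.        ] [489.36655376  23.19810847 -25.        ]
[215.81447916 153.19009084]
```

```bash
python3 -m handwheel '[[0.5,-0.1,-0.1,0,1],[1.2,-0.1,-0.1,0,1],[2,-0.1,-0.1,0,1],[2.8,-0.1,-0.1,0,1],[2.8,-0.1,-0.1,0,1],[2.8,-0.1,-0.1,0,1]]'; python3 -c "
from h import *
snap('side');need([490,26.5,113.3])"
```

```text
time_s: 9.28
ee_pos: [489.5, 27.0, 122.4]
tool_rot: [16.5, 90.0, -6.7]
wrist_force: [-0.1, -0.3, -0.9]
width: 16.6
cm [ 0.93 -0.03  0.05] jaw now 66.8 turn rad 0.0 J6 -75.5 ee [489.6  27.  122.6] F [-0.3  0.1 -1.1] w 16.6 t 9.325
```

```bash
python3 -m handwheel '[[0.3,0,0,0,1],[0.6,0,0,0,1],[0.8,0,0,0,1],[0.95,0,0,0,1],[0.95,0,0,0,1],[0.95,0,0,0,1],[0.95,0,0,0,1]]'; python3 -c "
from h import *
need([490,26.5,113.3])"
```

```text
time_s: 10.2
ee_pos: [489.6, 27.0, 113.1]
tool_rot: [16.0, 90.0, -7.2]
wrist_force: [0.4, 0.0, 2.9]
width: 16.9
cm [-0.02 -0.03  0.05] jaw now 66.7 turn rad 0.0 J6 -75.5 ee [489.6  27.  113.1] F [0.4 0.  2.9] w 16.9 t 10.2
```

```bash
python3 -m handwheel '[[0.1,0,0,0,1],[0.2,0,0,0,1],[0.2,0,0,0,1],[0.2,0,0,0,1]]'; python3 -m handwheel '[[-1,0,0,0,1],[-3,0,0,0,1],[-5,0,0,0,1],[-7.5,0,0,0,1],[-7.5,0,0,0,1]]'; python3 -c "
from h import *
need([611,32.3,187])"
```

```text
time_s: 10.7
ee_pos: [490.2, 26.8, 112.6]
tool_rot: [-1.3, 89.9, -24.6]
wrist_force: [-1.2, -0.1, 10.1]
width: 16.7
time_s: 11.32
ee_pos: [490.2, 26.9, 187.3]
tool_rot: [14.5, 89.8, -8.7]
wrist_force: [-0.0, -0.5, -0.3]
width: 16.5
cm [ 0.07  5.26 10.88] jaw now 66.8 turn rad 0.0 J6 -75.5 ee [490.2  26.9 187.3] F [-0.  -0.5 -0.3] w 16.5 t 11.325
```

The force rose from 3 to 10 N, so the button bottomed out. Returning the stylus to its stand.

```bash
python3 -m handwheel '[[0,1,2.2,0,1],[0,2,4.4,0,1],[0,3,6.6,0,1],[0,4.2,9,0,1],[0,5.25,10.9,0,1],[0,5.25,10.9,0,1],[0,5.25,10.9,0,1],[0,5.25,10.9,0,1],[0,5.25,10.9,0,1],[0,5.25,10.9,0,1]]'; python3 -c "
from h import *
snap('side');need([611.6,32.3,97])"
```

```text
time_s: 12.58
ee_pos: [610.0, 32.2, 186.0]
tool_rot: [14.9, 90.0, -8.3]
wrist_force: [-0.1, -0.1, -1.2]
width: 16.9
cm [8.9  0.07 0.13] jaw now 66.7 turn rad 0.0 J6 -73.2 ee [610.1  32.2 186. ] F [ 1.1 -0.5 -1.2] w 16.6 t 12.625
```

```bash
python3 -m handwheel '[[1.5,0,0.1,0,1],[3,0,0.1,0,1],[4.5,0,0.1,0,1],[6,0,0.1,0,1],[7.5,0,0.1,0,1],[8.5,0,0.1,0,1],[8.9,0,0.1,0,1],[8.9,0,0.1,0,1],[8.9,0,0.1,0,1]]'
```

```text
time_s: 13.75
ee_pos: [611.7, 31.8, 97.5]
tool_rot: [15.7, 89.9, -7.5]
wrist_force: [0.0, -0.8, -0.5]
width: 16.6
```

```bash
python3 -m handwheel '[[0.1,0,0,0,-1],[0.1,0,0,0,-1],[0.1,0,0,0,-1],[0.1,0,0,0,-1],[0.1,0,0,0,-1],[0.1,0,0,0,-1],[-4,0,0,0,-1],[-8,0,0,0,-1],[-11,0,0,0,-1],[-13,0,0,0,-1],[-13,0,0,0,-1]]'
python3 - <<'E'
from h import *
T=snap('top');S=snap('side')
need([454,-135,150])
for c,im in(('top',T),('side',S)):
  for n in('bracket_1_mid','cover_1_mid','shaft_1_mid','jar_1_mid','stylus_grip'):
    print(c,n,[(w(im,d['at']).round(1),round(d['conf'],2)) for d in robot.place_of(c,n)[:3]])
E
```

```text
time_s: 15.12
ee_pos: [612.0, 31.7, 228.6]
tool_rot: [16.8, 89.8, -6.4]
wrist_force: [-0.0, -0.2, 0.8]
width: 85.6
cm [  7.57 -21.5   -7.77] jaw now 66.7 turn rad 0.0 J6 -73.3 ee [610.5  31.9 225.4] F [-0.7  0.3 -0.3] w 85.3 t 15.225
top bracket_1_mid [(array([ 435.7, -314.1,   23.4]), 0.86)]
top cover_1_mid [(array([ 456.1, -133.9,   21. ]), 0.81)]
top shaft_1_mid [(array([ 624.7, -309.5,   11.1]), 0.7), (array([ 738.9, -320.1,   11. ]), 0.66), (array([ 440.2, -633.1,   12.5]), 0.56)]
top jar_1_mid [(array([ 614. , -131.5,   31.9]), 0.58)]
top stylus_grip [(array([608.4,  33. , 114.9]), 0.61)]
side bracket_1_mid [(array([ 431.9, -316.3,   22.5]), 0.81)]
side cover_1_mid [(array([ 453.7, -136.1,   22.4]), 0.55)]
side shaft_1_mid [(array([ 733.7, -324.7,   12.3]), 0.78), (array([ 438.1, -631.1,   12.6]), 0.72), (array([ 619.9, -311.3,   11.4]), 0.69)]
side jar_1_mid [(array([ 610.9, -128.8,   33. ]), 0.9)]
side stylus_grip [(array([609.2,  31.7, 107.8]), 0.43)]
```

```bash
python3 -m handwheel '[[1,-3.5,-1.3,0,-1],[2,-7,-2.6,0,-1],[3.5,-10.5,-3.9,0,-1],[5,-14,-5.2,0,-1],[6.5,-17.5,-6.5,0,-1],[7.5,-21.5,-7.7,0,-1],[7.5,-21.5,-7.7,0,-1],[7.5,-21.5,-7.7,0,-1],[7.5,-21.5,-7.7,0,-1]]'; python3 -c "
from h import *
snap('side');need([455,-135,22])"
```

```text
time_s: 16.85
ee_pos: [456.4, -134.9, 152.4]
tool_rot: [3.2, 89.9, -19.9]
wrist_force: [0.1, 0.5, 0.1]
width: 85.6
cm [13.04 -0.06 -0.13] jaw now 66.8 turn rad 0.0 J6 -95.5 ee [ 456.4 -134.9  152.4] F [-0.2 -0.2  0.3] w 85.7 t 16.9
```

```bash
python3 -m handwheel '[[3,-0.1,-0.1,0,-1],[6,-0.1,-0.1,0,-1],[9,-0.1,-0.1,0,-1],[11,-0.1,-0.1,0,-1],[12.5,-0.1,-0.1,0,-1],[13,-0.1,-0.1,0,-1],[13,-0.1,-0.1,0,1],[13,-0.1,-0.1,0,1],[13,-0.1,-0.1,0,1],[13,-0.1,-0.1,0,1],[13,-0.1,-0.1,0,1],[13,-0.1,-0.1,0,1]]' 40; python3 -m handwheel '[[-1,0,0,0,1],[-3,0,0,0,1],[-6,0,0,0,1],[-10,0,0,0,1],[-12,0,0,0,1],[-12,0,0,0,1]]'
python3 - <<'E'
from h import *
S=snap('side');need([465,210,145],66.8)
for n in ('cover_1_mid','jar_1_mid','bracket_1_mid'): print([(w(S,d['at']).round(1),round(d['conf'],2)) for d in robot.place_of('side',n)[:3]])
E
```

```text
time_s: 18.4
ee_pos: [454.9, -136.3, 22.7]
tool_rot: [-8.2, 89.9, -31.5]
wrist_force: [-0.8, -0.3, 6.7]
width: 24.8
time_s: 19.15
ee_pos: [455.0, -136.2, 143.5]
tool_rot: [-4.6, 89.8, -27.9]
wrist_force: [0.9, -0.9, -2.1]
width: 24.6
cm [ -0.32  32.2  -12.64] jaw now 66.7 turn rad -0.001 J6 -95.7 ee [ 454.  -135.7  141.8] F [ 0.6  1.3 -0.8] w 24.8 t 19.2
[(array([ 456.1, -139.7,  142.1]), 0.72)]
[(array([ 612.4, -128. ,   32.5]), 0.61)]
[(array([ 433.6, -317.1,   26.7]), 0.71)]
```

```bash
python3 -m handwheel '[[0,3,-1.2,0,1],[0,6.5,-2.6,0,1],[0,10,-4,0,1],[0,13.5,-5.4,0,1],[0,17,-6.8,0,1],[0,20.5,-8.1,0,1],[0,24,-9.4,0,1],[0,27.5,-10.8,0,1],[0,30.5,-12,0,1],[0,32.2,-12.6,0,1],[0,32.2,-12.6,0,1],[0,32.2,-12.6,0,1]]'
python3 - <<'E'
from h import *
T=snap('top');S=snap('side');need([465,210,30],66.8)
for c,im in(('top',T),('side',S)):
  for n in('tray','jar_1_mid','cover_1_mid'):
    print(c,n,[(w(im,d['at']).round(1),round(d['conf'],2)) for d in robot.place_of(c,n)[:3]])
# project tray pocket edges on side
o=cv2.resize(S['pixels'][60:180,150:310],(800,600),interpolation=3)
for i in (-1,1):
  for j in (-1,1):
    pts=[]
    for a in (0,1,1,0):
      pass
for c in [(-65,-55),(-65,55),(65,55),(65,-55)]:
  q=[proj(S,[530+c[0]+sx*62.5,266+c[1]+sy*52.5,30]) for sx,sy in((-1,-1),(1,-1),(1,1),(-1,1))]
  cv2.polylines(o,[np.int32([((u-150)*5,(v-60)*5) for u,v in q])],1,(255,255,0),1)
cv2.imwrite('pics/tr.png',o[...,::-1])
E
```

```text
time_s: 20.85
ee_pos: [465.4, 208.9, 141.3]
tool_rot: [-120.1, 89.9, -143.4]
wrist_force: [1.1, -0.2, -1.2]
width: 25.0
cm [11.16  0.09 -0.1 ] jaw now 66.7 turn rad -0.002 J6 -53.9 ee [465.6 208.8 141.6] F [-0.1 -0.4 -1.3] w 24.8 t 20.95
top tray [(array([532.4, 270.3,   3.1]), 0.75)]
top jar_1_mid [(array([598.5, 219.4,  35.4]), 0.72), (array([ 613.6, -129.7,   32.4]), 0.57)]
top cover_1_mid [(array([468.2, 211.5, 139.6]), 0.5)]
side tray [(array([ 5.280e+02,  2.659e+02, -4.000e-01]), 0.58)]
side jar_1_mid [(array([ 611.6, -127.6,   28.9]), 0.64)]
side cover_1_mid [(array([466.3, 206.4, 141.5]), 0.79), (array([614.5,  28.9,  74.7]), 0.26)]
```

View pics/tr.png

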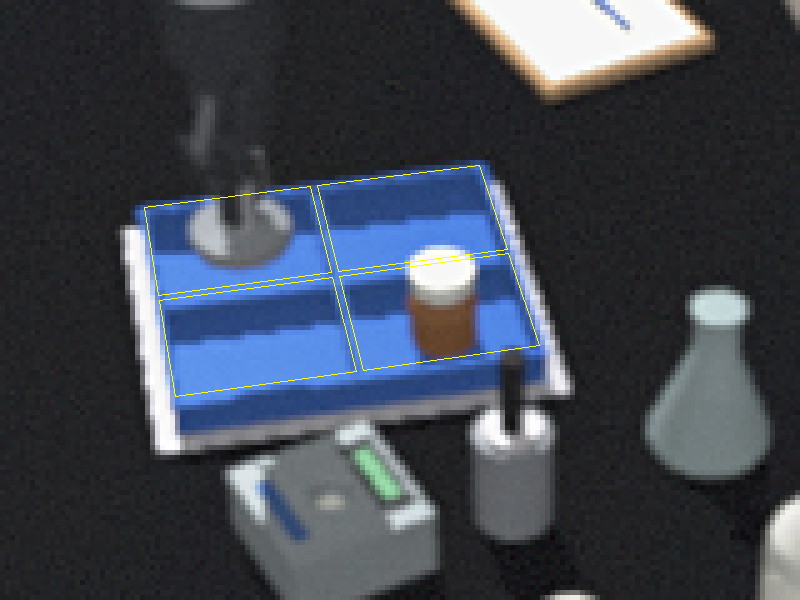

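The overlay of the tray model at (530,266) matches the walls to within a few mm, and the cover hangs level over the −x,−y pocket. Lowering.

```bash
python3 -m handwheel '[[2.5,0.1,-0.1,0,1],[5,0.1,-0.1,0,1],[7.5,0.1,-0.1,0,1],[9.5,0.1,-0.1,0,1],[10.8,0.1,-0.1,0,1],[11.3,0.1,-0.1,0,1],[11.3,0.1,-0.1,0,1],[11.3,0.1,-0.1,0,1]]'
```

```text
time_s: 22.25
ee_pos: [465.8, 211.2, 29.7]
tool_rot: [36.4, 89.9, 13.2]
wrist_force: [0.1, 0.1, -0.9]
width: 24.5
```

```bash
python3 -m handwheel '[[0.2,0,0,0,1],[0.3,0,0,0,1],[0.3,0,0,0,1]]'
```

```text
time_s: 22.62
ee_pos: [465.9, 211.3, 27.7]
tool_rot: [28.9, 89.9, 5.7]
wrist_force: [-2.7, -1.1, 8.5]
width: 24.9
```

```bash
python3 -m handwheel '[[0,0,0,0,0],[0,0,0,0,0],[0,0,0,0,0],[0,0,0,0,0],[-2,0,0,0,0],[-5,0,0,0,0],[-9,0,0,0,0],[-12,0,0,0,-1],[-15,0,0,0,-1],[-15,0,0,0,-1]]'
python3 - <<'E'
from h import *
T=snap('top');S=snap('side');need([622,-309,180],0)
for c,im in(('top',T),('side',S)):
  for n in('cover_1_mid','shaft_1_mid','bracket_1_mid'):
    print(c,n,[(w(im,d['at']).round(1),round(d['conf'],2)) for d in robot.place_of(c,n)[:3]])
E
```

```text
time_s: 23.88
ee_pos: [466.8, 211.5, 178.7]
tool_rot: [36.4, 89.6, 13.2]
wrist_force: [0.3, -0.5, -0.1]
width: 85.6
cm [ -0.49 -41.56  34.98] jaw now 66.7 turn rad 1.165 J6 -53.7 ee [464.7 210.9 175.2] F [-0.3  0.7 -0.8] w 85.6 t 23.975
top cover_1_mid [(array([465.2, 213.7,  27.2]), 0.74)]
top shaft_1_mid [(array([ 735.6, -319. ,   12.1]), 0.62), (array([ 444.7, -632.5,    8.8]), 0.57), (array([ 622.5, -310.8,   11.5]), 0.53)]
top bracket_1_mid [(array([ 433.4, -316.5,   23.6]), 0.5), (array([ 779.5, -100.4,   -0.8]), 0.39), (array([468.7, 213.5,  26.9]), 0.25)]
side cover_1_mid [(array([464.8, 208.9,  27.3]), 0.52)]
side shaft_1_mid [(array([ 441. , -630.8,   13.4]), 0.93), (array([ 737.1, -325.5,   10.1]), 0.8), (array([ 621.4, -310.3,    9.1]), 0.71)]
side bracket_1_mid [(array([ 433.6, -317.4,   25.5]), 0.94)]
```

```bash
python3 -c "
from h import *
need([434,-315.5,150],55.4)"; python3 -m handwheel '[[0,-4,1.5,0,-1],[0,-8,3,0,-1],[0,-12,4.5,0.05,-1],[0,-16,6,0.1,-1],[0,-20,7.5,0.15,-1],[0,-24,9,0.2,-1],[0,-28,10.5,0.2,-1],[0,-32,12,0.2,-1],[0,-36,13.5,0.2,-1],[0,-40,15,0.2,-1],[0,-44,16.5,0.2,-1],[0,-48,17.8,0.2,-1]]'; python3 -c "
from h import *
need([434,-315.5,150],55.4)"
```

```text
cm [  2.5  -49.56  17.99] jaw now 66.7 turn rad 0.198 J6 -53.7 ee [464.5 210.9 174.6] F [0.1 0.  0.1] w 85.9 t 24.275
time_s: 25.78
ee_pos: [438.8, -301.6, 175.3]
tool_rot: [159.5, 90.0, 124.8]
wrist_force: [0.1, -0.3, 0.7]
width: 85.3
cm [ 2.53 -1.42  0.4 ] jaw now 55.3 turn rad -0.002 J6 -100.7 ee [ 438.8 -301.6  175.3] F [ 0.1 -0.3  0.7] w 85.3 t 25.775
```

```bash
python3 -m handwheel '[[1,-0.8,0.2,0,-1],[2.5,-1.4,0.4,0,-1],[2.5,-1.4,0.4,0,-1],[2.5,-1.4,0.4,0,-1],[2.5,-1.4,0.4,0,-1]]'
python3 - <<'E'
from h import *
T=snap('top');S=snap('side');need([434,-315.5,20],55.4)
for c,im in(('top',T),('side',S)):
  for n in('shaft_1_mid','bracket_1_mid'):
    print(c,n,[(w(im,d['at']).round(1),round(d['conf'],2)) for d in robot.place_of(c,n)[:3]])
o=cv2.resize(S['pixels'][215:275,180:260],(640,480),interpolation=3)
cv2.imwrite('pics/br.png',o[...,::-1])
E
```

```text
time_s: 26.4
ee_pos: [434.9, -313.5, 151.4]
tool_rot: [-7.1, 89.9, -41.8]
wrist_force: [0.5, -0.1, 0.0]
width: 85.0
cm [13.14 -0.19  0.02] jaw now 55.3 turn rad -0.001 J6 -102.0 ee [ 434.8 -313.8  151.4] F [-0.1  0.2 -0.2] w 85.6 t 26.5
top shaft_1_mid [(array([ 443.3, -634.3,   11.1]), 0.84), (array([ 735.6, -319.2,    9.4]), 0.72), (array([ 626.5, -312.3,   10.6]), 0.47)]
top bracket_1_mid []
side shaft_1_mid [(array([ 438.3, -634.7,   12.7]), 0.81), (array([ 623.8, -311.2,    8. ]), 0.79)]
side bracket_1_mid [(array([ 432.6, -316.9,   29.5]), 0.86)]
```

View pics/br.png

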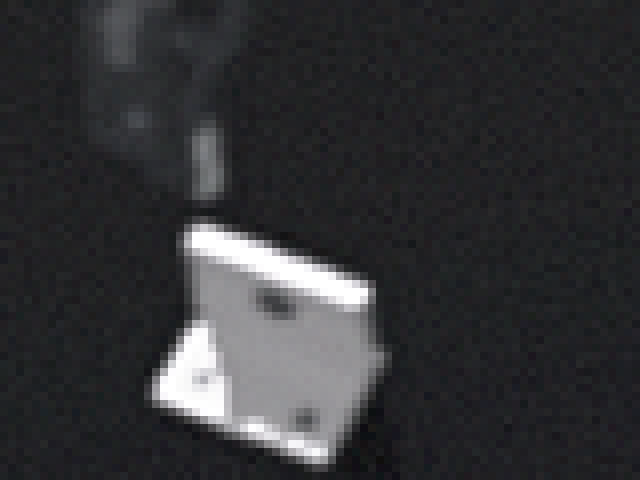

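Run:
```python
from h import *
S=snap('side')
a=ray(S,(203.4,244.9),54);b=ray(S,(226.6,251.6),54)
print(a,b,(a+b)/2,np.hypot(*(a-b)[:2]),np.degrees(np.arctan2(*(a-b)[1::-1])))
```

```text
[ 406.16928943 -300.16851233   54.        ] [ 463.52140999 -334.57679385   54.        ] [ 434.84534971 -317.37265309   54.        ] 66.88195249555251 149.03844048331825
```

Side crop: the bracket upright measures about 149°, 67 mm long, with its centre at (435,−317). That agrees with the networks, so I'll grasp it.

```bash
python3 -m handwheel '[[3,-0.2,0,-0.03,-1],[6,-0.2,0,-0.03,-1],[9,-0.2,0,-0.03,-1],[11,-0.2,0,-0.03,-1],[12.5,-0.2,0,-0.03,-1],[13.1,-0.2,0,-0.03,-1],[13.1,-0.2,0,-0.03,1],[13.1,-0.2,0,-0.03,1],[13.1,-0.2,0,-0.03,1],[13.1,-0.2,0,-0.03,1],[13.1,-0.2,0,-0.03,1],[13.1,-0.2,0,-0.03,1]]' 50; python3 -m handwheel '[[0,0,0,0,1],[0,0,0,0,1]]';  python3 -m handwheel '[[-1,0,0,0,1],[-3,0,0,0,1],[-6,0,0,0,1],[-10,0,0,0,1],[-13,0,0,0,1],[-13,0,0,0,1],[-13,0,0,0,1]]'
python3 - <<'E'
from h import *
S=snap('side');need([473,332,150],57)
for n in ('bracket_1_mid','jar_1_mid','shaft_1_mid'): print([(w(S,d['at']).round(1),round(d['conf'],2)) for d in robot.place_of('side',n)[:3]])
E
```

```text
time_s: 28.25
ee_pos: [433.6, -315.9, 20.4]
tool_rot: [-11.2, 90.0, -44.2]
wrist_force: [0.1, 0.6, 3.4]
width: 7.3
time_s: 28.5
ee_pos: [433.6, -315.9, 20.3]
tool_rot: [-9.9, 90.0, -42.9]
wrist_force: [-0.2, 0.9, 4.8]
width: 7.6
time_s: 29.38
ee_pos: [432.4, -314.8, 148.1]
tool_rot: [166.9, 89.8, 133.9]
wrist_force: [-0.2, -0.1, -2.5]
width: 7.2
cm [ -0.07  56.45 -31.79] jaw now 57.0 turn rad 0.0 J6 -103.9 ee [ 432.2 -314.6  147.6] F [ 1. -0. -1.] w 7.4 t 29.425
[(array([ 431.5, -318.3,  154.3]), 0.55)]
[(array([ 610.7, -126.7,   32.9]), 0.86), (array([529.1, 266. ,  -2.2]), 0.44)]
[(array([ 438.7, -631.5,   12.4]), 0.86), (array([ 623.6, -309.9,   10.4]), 0.65), (array([ 738.4, -321.9,   12.6]), 0.55)]
```

```bash
python3 -m handwheel '[[0,2.5,-1.4,0,1],[0,6,-3.4,0,1],[0,10,-5.6,0,1],[0,14,-7.9,0,1],[0,18,-10.1,0,1],[0,22,-12.4,0,1],[0,26,-14.6,0,1],[0,30,-16.9,0,1],[0,34,-19.1,0,1],[0,38,-21.4,0,1],[0,42,-23.6,0,1],[0,46,-25.9,0,1]]'; python3 -c "
from h import *
need([473,332,150],57)"
```

```text
time_s: 31.08
ee_pos: [466.1, 212.6, 148.9]
tool_rot: [-126.6, 89.9, -159.6]
wrist_force: [0.9, -0.8, -1.1]
width: 7.1
cm [-0.11 10.39 -5.92] jaw now 57.0 turn rad 0.0 J6 -43.8 ee [466.1 212.6 148.9] F [ 0.9 -0.8 -1.1] w 7.1 t 31.075
```

```bash
python3 -m handwheel '[[0,4,-2.2,0,1],[0,8,-4.5,0,1],[0,10.5,-5.9,0,1],[0,10.5,-5.9,0,1],[0,10.5,-5.9,0,1],[0,10.5,-5.9,0,1]]'
python3 - <<'E'
from h import *
T=snap('top');S=snap('side');need([473,332,30],57)
for c,im in(('top',T),('side',S)):
  for n in('tray','cover_1_mid','bracket_1_mid'):
    print(c,n,[(w(im,d['at']).round(1),round(d['conf'],2)) for d in robot.place_of(c,n)[:3]])
E
```

```text
time_s: 31.82
ee_pos: [474.1, 330.3, 149.4]
tool_rot: [-107.6, 89.9, -140.7]
wrist_force: [-0.7, 0.1, -1.7]
width: 7.2
cm [11.98  0.06 -0.19] jaw now 56.9 turn rad -0.001 J6 -32.1 ee [474.3 330.5 149.8] F [ 0.5 -0.8 -1.1] w 7.5 t 31.925
top tray [(array([ 5.298e+02,  2.703e+02, -5.000e-01]), 0.72), (array([490.9,  29.3,  36.1]), 0.55), (array([ 512.6, -491.4,   -2.6]), 0.33)]
top cover_1_mid [(array([467.9, 212.8,  26.9]), 0.77)]
top bracket_1_mid [(array([476.6, 327.5, 153.8]), 0.77)]
side tray [(array([526.9, 267.8,  -2.1]), 0.87)]
side cover_1_mid [(array([464.5, 210. ,  28.5]), 0.76)]
side bracket_1_mid [(array([472.1, 327.6, 153.1]), 0.77), (array([756.1,  77.4,  -2.8]), 0.28)]
```

```bash
python3 -m handwheel '[[3,0.2,-0.2,0,1],[6,0.3,-0.2,0,1],[9,0.3,-0.2,0,1],[11,0.3,-0.2,0,1],[12,0.3,-0.2,0,1],[12.2,0.3,-0.2,0,1],[12.2,0.3,-0.2,0,1]]';python3 -m handwheel '[[0.2,0,0,0,1],[0.3,0,0,0,1],[0.3,0,0,0,1]]'
```

```text
time_s: 33.1
ee_pos: [474.9, 335.3, 28.8]
tool_rot: [57.6, 89.9, 24.6]
wrist_force: [-0.8, -0.4, -1.1]
width: 6.7
time_s: 33.48
ee_pos: [474.6, 335.2, 25.4]
tool_rot: [59.5, 89.9, 26.5]
wrist_force: [0.8, 0.3, 0.1]
width: 7.3
```

Just at the floor. One more mm, then release.

```bash
python3 -m handwheel '[[0.1,0,0,0,1],[0.1,0,0,0,1],[0.1,0,0,0,0.3],[0.1,0,0,0,0.3],[0.1,0,0,0,0.3],[0.1,0,0,0,0.3],[-3,0,0,0,0.3],[-6,0,0,0,0.3],[-10,0,0,0,0],[-14,0,0,0,-1],[-15,0,0,0,-1],[-15,0,0,0,-1]]'
python3 - <<'E'
from h import *
T=snap('top');S=snap('side');need([622,-310,180],0);need([622,-310,180],90)
for c,im in(('top',T),('side',S)):
  for n in('bracket_1_mid','cover_1_mid','shaft_1_mid'):
    print(c,n,[(w(im,d['at']).round(1),round(d['conf'],2)) for d in robot.place_of(c,n)[:3]])
E
```

```text
time_s: 34.98
ee_pos: [474.2, 335.0, 174.8]
tool_rot: [56.2, 90.0, 23.3]
wrist_force: [0.2, 1.0, -0.8]
width: 85.5
cm [ -0.69 -45.95  47.58] jaw now 57.0 turn rad 0.995 J6 -31.8 ee [473.1 334.5 172.7] F [ 0.1 -0.6 -0.8] w 85.6 t 35.075
cm [ -0.69 -45.95  47.58] jaw now 57.0 turn rad -0.576 J6 -31.8 ee [473.1 334.5 172.7] F [ 0.1 -0.6 -0.8] w 85.6 t 35.075
top bracket_1_mid [(array([474.8, 333.1,  33.4]), 0.87)]
top cover_1_mid [(array([466.5, 212.8,  25.4]), 0.65), (array([595.6, 219.5,  37.6]), 0.16)]
top shaft_1_mid [(array([ 737.6, -319.6,    8.5]), 0.75), (array([ 439. , -633.3,   11.3]), 0.72), (array([ 620.8, -310.5,   10.1]), 0.55)]
side bracket_1_mid [(array([473.3, 333.1,  29.6]), 0.81)]
side cover_1_mid [(array([462.4, 210.8,  27.9]), 0.62)]
side shaft_1_mid [(array([ 735. , -321.2,    9.8]), 0.85), (array([ 621.9, -310.8,    9.7]), 0.74), (array([ 439.6, -629.3,    9.8]), 0.68)]
```

```bash
python3 -m handwheel '[[-2,-2,2,0,-1],[-3,-5.5,5.7,0.1,-1],[-3,-9,9.3,0.2,-1],[-3,-12.5,13,0.3,-1],[-3,-16,16.6,0.4,-1],[-3,-19.5,20.2,0.5,-1],[-3,-23,23.8,0.6,-1],[-3,-26.5,27.4,0.7,-1],[-3,-30,31,0.8,-1],[-3,-33.5,34.7,0.9,-1],[-3,-37,38.3,1,-1],[-3,-40.5,41.9,1,-1]]'; python3 -c "
from h import *
need([622,-310,130],0)"
```

```text
time_s: 36.88
ee_pos: [605.2, -234.5, 204.4]
tool_rot: [-137.9, 90.0, 131.8]
wrist_force: [0.6, 0.3, -0.5]
width: 85.2
cm [7.44 1.72 7.54] jaw now -0.3 turn rad -0.006 J6 -29.8 ee [ 605.2 -234.5  204.4] F [ 0.6  0.3 -0.5] w 85.2 t 36.875
```

```bash
python3 -m handwheel '[[0,0.8,3,0,-1],[2,1.7,6,0,-1],[5,1.7,7.5,0,-1],[7.4,1.7,7.5,0,-1],[7.4,1.7,7.5,0,-1],[7.4,1.7,7.5,0,-1],[7.4,1.7,7.5,0,-1]]'
python3 - <<'E'
from h import *
T=snap('top');S=snap('side');need([622,-310,6],0)
for c,im in(('top',T),('side',S)):
  for n in('shaft_1_mid',):
    print(c,n,[(w(im,d['at']).round(1),round(d['conf'],2)) for d in robot.place_of(c,n)[:3]])
    for d in robot.outline_of(c,n)[:4]:
        ys,xs=np.nonzero(d['pixels']); P=np.array([ray(im,p,12)[:2] for p in zip(xs,ys)],np.float32); print(cv2.minAreaRect(P))
E
```

```text
time_s: 37.75
ee_pos: [622.7, -308.2, 132.9]
tool_rot: [55.5, 89.8, -34.8]
wrist_force: [-0.5, 0.3, -0.2]
width: 85.5
cm [12.65 -0.07  0.17] jaw now -0.3 turn rad -0.005 J6 -34.4 ee [ 622.4 -308.1  132.5] F [ 0.9 -0.3 -0.3] w 85.2 t 37.85
top shaft_1_mid [(array([ 441.2, -631.6,   13.2]), 0.55)]
((440.9983215332031, -630.7526245117188), (33.341156005859375, 108.37260437011719), 59.56081008911133)
side shaft_1_mid [(array([ 441.4, -632.8,   12.6]), 0.89), (array([ 621.4, -310.6,   13.1]), 0.74), (array([ 734.6, -326. ,    9.5]), 0.56)]
((440.185546875, -633.9558715820312), (30.918590545654297, 105.38996887207031), 61.276092529296875)
((735.3490600585938, -319.231689453125), (41.50347900390625, 102.58854675292969), 77.62213897705078)
((619.2193603515625, -311.4852600097656), (34.70127868652344, 115.04256439208984), 2.1069490909576416)
```

```bash
python3 -m handwheel '[[3,-0.1,0.2,0,-1],[6,-0.1,0.2,0,-1],[9,-0.1,0.2,0,-1],[11,-0.1,0.2,0,-1],[12.4,-0.1,0.2,0,-1],[12.8,-0.1,0.2,0,-1],[12.8,-0.1,0.2,0,1],[12.8,-0.1,0.2,0,1],[12.8,-0.1,0.2,0,1],[12.8,-0.1,0.2,0,1],[12.8,-0.1,0.2,0,1],[12.8,-0.1,0.2,0,1]]' 60; python3 -m handwheel '[[-0.2,0,0,0,1],[-1,0,0,0,1],[-3,0,0,0,1],[-6,0,0,0,1],[-10,0,0,0,1],[-14,0,0,0,1],[-17,0,0,0,1],[-17,0,0,0,1]]'
python3 - <<'E'
from h import *
S=snap('side');need([595,320,175],90)
for n in ('shaft_1_mid','jar_1_mid'): print([(w(S,d['at']).round(1),round(d['conf'],2)) for d in robot.place_of('side',n)[:3]])
E
```

```text
time_s: 39.55
ee_pos: [621.3, -310.4, 3.9]
tool_rot: [53.1, 89.9, -37.2]
wrist_force: [-0.8, 0.5, 4.1]
width: 18.8
time_s: 40.55
ee_pos: [622.6, -311.1, 178.2]
tool_rot: [55.5, 89.5, -34.7]
wrist_force: [0.6, 0.6, -2.3]
width: 18.5
cm [ -0.14  -2.95 -63.02] jaw now -0.3 turn rad 1.566 J6 -34.6 ee [ 621.3 -310.3  175. ] F [-0.9  0.9 -2.2] w 18.7 t 40.6
[(array([ 736.8, -325.1,   11.4]), 0.87), (array([ 624.3, -312.3,  186.6]), 0.46)]
[]
```

```bash
python3 -m handwheel '[[-1,-0.1,-2,-0.1,1],[-2,-0.3,-6,-0.25,1],[-2,-0.5,-10.5,-0.4,1],[-2,-0.7,-15,-0.55,1],[-2,-0.9,-19.5,-0.7,1],[-2,-1.1,-24,-0.85,1],[-2,-1.3,-28.5,-1,1],[-2,-1.5,-33,-1.15,1],[-2,-1.8,-37.5,-1.3,1],[-2,-2,-42,-1.4,1],[-2,-2.2,-46.5,-1.5,1],[-2,-2.4,-51,-1.575,1]]'; python3 -c "
from h import *
need([595,320,150],90)"
```

```text
time_s: 42.2
ee_pos: [597.8, 201.4, 190.0]
tool_rot: [-170.3, 89.7, -170.2]
wrist_force: [0.2, -0.1, -2.0]
width: 18.8
cm [ 4.   11.86 -0.24] jaw now 90.1 turn rad 0.002 J6 -80.7 ee [597.8 201.4 190. ] F [ 0.2 -0.1 -2. ] w 18.8 t 42.2
```

```bash
python3 -m handwheel '[[0,3,0,0,1],[0,7,-0.1,0,1],[0,10,-0.2,0,1],[2,12,-0.2,0,1],[4,12,-0.2,0,1],[4,12,-0.2,0,1],[4,12,-0.2,0,1],[4,12,-0.2,0,1]]'
python3 - <<'E'
from h import *
T=snap('top');S=snap('side');need([595,321,12],90)
for c,im in(('top',T),('side',S)):
  for n in('shaft_1_mid','tray'):
    print(c,n,[(w(im,d['at']).round(1),round(d['conf'],2)) for d in robot.place_of(c,n)[:4]])
o=cv2.resize(S['pixels'][75:165,165:285],(800,600),interpolation=3)
cv2.imwrite('pics/sh.png',o[...,::-1])
E
```

```text
time_s: 43.2
ee_pos: [598.2, 319.5, 154.0]
tool_rot: [16.2, 89.9, 16.1]
wrist_force: [0.9, 0.4, -2.0]
width: 19.3
cm [14.2   0.11 -0.33] jaw now 89.9 turn rad -0.002 J6 -70.3 ee [598.1 319.8 154. ] F [ 0.1  0.7 -1.6] w 18.7 t 43.3
top shaft_1_mid [(array([602.3, 318.1, 160.7]), 0.65), (array([ 442.9, -631.3,    9.7]), 0.65), (array([ 735.2, -319. ,    9.7]), 0.56), (array([611.5,  31.9, 113.3]), 0.56)]
top tray [(array([532.1, 267.7,   3.1]), 0.67)]
side shaft_1_mid [(array([ 736.6, -321.7,   10.7]), 0.9), (array([ 441.1, -634. ,   10.2]), 0.72), (array([596.7, 320.1, 160.2]), 0.61)]
side tray [(array([527.3, 265. ,  -2.1]), 0.71)]
```

View pics/sh.png

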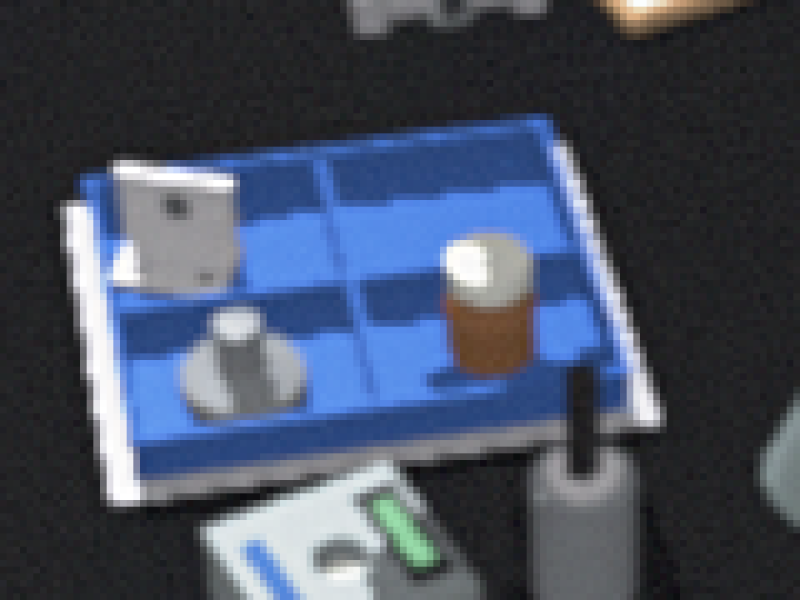

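Bracket, cover and jar sit flat in their pockets and the +x,+y pocket is free. The shaft hangs above it, parallel to x. Lowering it.

```bash
python3 -m handwheel '[[3,0.1,-0.3,0,1],[6,0.1,-0.3,0,1],[9,0.1,-0.3,0,1],[11.5,0.1,-0.3,0,1],[13,0.1,-0.3,0,1],[14,0.1,-0.3,0,1],[14.2,0.1,-0.3,0,1],[14.2,0.1,-0.3,0,1]]';python3 -m handwheel '[[0.1,0,0,0,1],[0.2,0,0,0,1],[0.2,0,0,0,1]]'
```

```text
time_s: 44.5
ee_pos: [595.0, 321.4, 11.7]
tool_rot: [19.5, 89.9, 19.4]
wrist_force: [0.6, 0.2, -2.4]
width: 18.7
time_s: 44.88
ee_pos: [594.4, 321.2, 9.0]
tool_rot: [10.3, 90.0, 10.3]
wrist_force: [-0.2, -0.3, -2.6]
width: 18.7
```

```bash
python3 -m handwheel '[[0.1,0,0,0,1],[0.1,0,0,0,1],[0.1,0,0,0,1]]'
```

```text
time_s: 45.25
ee_pos: [594.5, 321.3, 8.9]
tool_rot: [-107.4, 90.0, -107.4]
wrist_force: [-3.1, -0.8, 4.7]
width: 18.7
```

Contact. Releasing partly open, then lifting.

```bash
python3 -m handwheel '[[0,0,0,0,0.1],[0,0,0,0,0.1],[0,0,0,0,0.1],[0,0,0,0,0.1],[0,0,0,0,0.1],[-3,0,0,0,0.1],[-6,0,0,0,0.1],[-10,0,0,0,0],[-15,0,0,0,-1],[-19,0,0,0,-1],[-22,0,0,0,-1],[-22,0,0,0,-1]]'
python3 - <<'E'
from h import *
T=snap('top');S=snap('side');need([611.6,32,230],66.8);
for c,im in(('top',T),('side',S)):
  for n in('bracket_1_mid','cover_1_mid','shaft_1_mid','jar_1_mid','stylus_grip'):
    print(c,n,[(w(im,d['at']).round(1),round(d['conf'],2)) for d in robot.place_of(c,n)[:4]])
o=np.hstack([cv2.resize(S['pixels'][75:195,165:285],(400,400),interpolation=3),cv2.resize(T['pixels'][150:270,70:190],(400,400),interpolation=3)])
cv2.imwrite('pics/sh2.png',o[...,::-1])
E
```

```text
time_s: 46.75
ee_pos: [596.0, 321.8, 231.7]
tool_rot: [19.9, 89.6, 19.8]
wrist_force: [-0.3, -0.4, 0.4]
width: 85.4
cm [ -0.32 -28.9    1.79] jaw now 90.0 turn rad 0.404 J6 -70.2 ee [593.9 321.  226.7] F [ 0.1 -0.9 -0.3] w 85.6 t 46.85
top bracket_1_mid [(array([448.1, 335.3,  31.2]), 0.79)]
top cover_1_mid [(array([465.9, 211.9,  26.8]), 0.71)]
top shaft_1_mid [(array([ 737.5, -318.4,    9.9]), 0.79), (array([613.5,  31.9, 114.6]), 0.68), (array([595. , 320.7,  17.4]), 0.61), (array([ 442.4, -632.2,   12.4]), 0.57)]
top jar_1_mid [(array([ 616.1, -130.1,   35.1]), 0.59)]
top stylus_grip [(array([610.4,  34.4, 114.1]), 0.41), (array([598.5, 217.2,  36.9]), 0.38)]
side bracket_1_mid [(array([447.3, 328.2,  33.6]), 0.81)]
side cover_1_mid [(array([468.9, 210.5,  27.6]), 0.78)]
side shaft_1_mid [(array([ 734. , -324.3,   10.8]), 0.79), (array([596.2, 318.7,  18.1]), 0.54)]
side jar_1_mid [(array([ 610.5, -127.7,   30.3]), 0.83)]
side stylus_grip [(array([607.1,  30.4, 106.7]), 0.69), (array([ 510.5, -491.9,   -1.8]), 0.46)]
```

View pics/sh2.png

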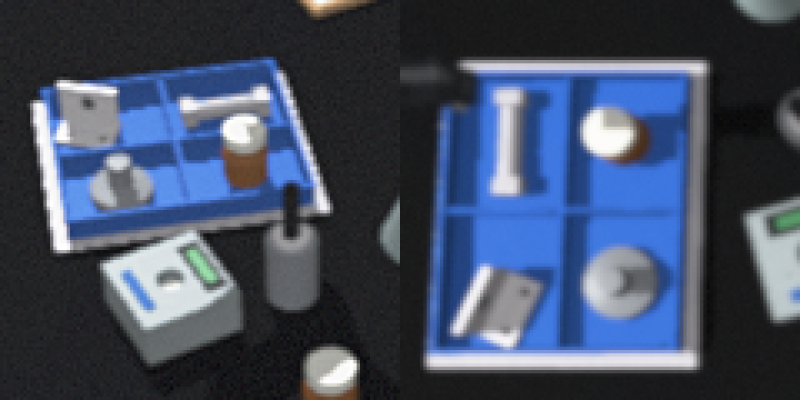

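The bracket was knocked about 26 mm in −x inside its pocket, now at (448,332). It is still inside with z ≈ 32, but close to the wall, so I'll check from near whether it is flat.

Run:
```python
from h import *
z=[];
for _ in range(3):
  for c in('top','side'):
    im=snap(c); L=robot.place_of(c,'bracket_1_mid')
    if L: z.append(w(im,L[0]['at']))
    if c=='top':T=im
    else:S=im
print(np.round(z,1),np.mean(z,0).round(1))
o=np.hstack([cv2.resize(S['pixels'][90:130,170:215],(400,356),interpolation=3),cv2.resize(T['pixels'][215:260,75:125],(400,356),interpolation=3)])
cv2.imwrite('pics/bk.png',o[...,::-1])
```

```text
[[447.  332.4  28.8]
 [443.4 326.7  30.5]
 [446.9 332.2  30.6]
 [444.4 331.   30.5]
 [447.6 331.7  33.2]] [445.8 330.8  30.7]
```

View pics/bk.png

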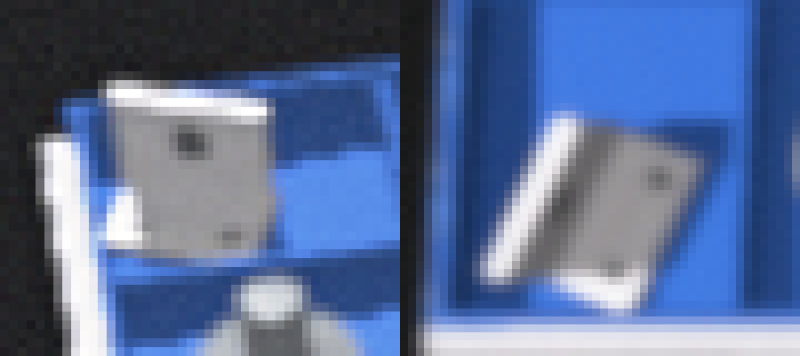

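The bracket is flat: the base sits on the floor, the upright is vertical, one corner is near the wall, and z averages 31. All four kinds are in. Fetching the stylus for the second push.

```bash
python3 -m handwheel '[[0,-3,0.2,0.1,-1],[0,-7,0.4,0.2,-1],[0,-11,0.7,0.3,-1],[0,-15,1,0.4,-1],[0,-19,1.2,0.404,-1],[0,-23,1.5,0.404,-1],[0,-27,1.7,0.404,-1],[0,-28.9,1.8,0.404,-1],[0,-28.9,1.8,0.404,-1],[0,-28.9,1.8,0.404,-1],[0,-28.9,1.8,0.404,-1]]' 50; python3 -c "
from h import *
snap('side');need([611.7,32.2,96],66.8)"
```

```text
time_s: 49.32
ee_pos: [612.0, 33.5, 227.8]
tool_rot: [126.5, 90.0, 103.4]
wrist_force: [0.3, 0.3, 0.1]
width: 85.1
cm [13.18 -0.13  0.02] jaw now 66.9 turn rad 0.002 J6 -73.3 ee [612.   33.4 227.8] F [-1.   0.5  0.3] w 85.7 t 49.375
```

```bash
python3 -m handwheel '[[3,-0.1,0,0,-1],[6,-0.1,0,0,-1],[9,-0.1,0,0,-1],[11,-0.1,0,0,-1],[12.5,-0.1,0,0,-1],[13.2,-0.1,0,0,-1],[13.2,-0.1,0,0,-1],[13.2,-0.1,0,0,1],[13.2,-0.1,0,0,1],[13.2,-0.1,0,0,1],[13.2,-0.1,0,0,1],[13.2,-0.1,0,0,1]]' 50; python3 -m handwheel '[[0,0,0,0,1],[-1,0,0,0,1],[-2.5,0,0,0,1],[-4,0,0,0,1],[-6,0,0,0,1],[-8,0,0,0,1],[-9,0,0,0,1],[-9,0,0,0,1],[-9,0,0,0,1]]'; python3 -c "
from h import *
snap('side');need([490.2,26.8,150],66.8)"
```

```text
time_s: 50.88
ee_pos: [612.0, 31.2, 96.2]
tool_rot: [14.3, 90.0, -8.9]
wrist_force: [-0.5, -0.1, 0.5]
width: 16.6
time_s: 52.0
ee_pos: [611.2, 31.3, 185.0]
tool_rot: [-162.6, 89.9, 174.2]
wrist_force: [-0.2, -0.3, -1.6]
width: 16.9
cm [  3.49  -5.17 -10.92] jaw now 66.8 turn rad 0.0 J6 -73.4 ee [611.   31.3 184.6] F [-0.   0.5 -1. ] w 16.7 t 52.05
```

```bash
python3 -m handwheel '[[0,-1,-2.2,0,1],[0,-2,-4.4,0,1],[0,-3,-6.6,0,1],[0,-4.2,-9,0,1],[0,-5.2,-10.9,0,1],[1.5,-5.2,-10.9,0,1],[3.5,-5.2,-10.9,0,1],[3.5,-5.2,-10.9,0,1],[3.5,-5.2,-10.9,0,1],[3.5,-5.2,-10.9,0,1]]'; python3 -c "
from h import *
S=snap('side');need([490.2,26.8,122.5],66.8)
print([(w(S,d['at']).round(1),round(d['conf'],2)) for d in robot.place_of('side','stylus_tip')[:2]])"
```

```text
time_s: 53.3
ee_pos: [491.8, 26.3, 151.5]
tool_rot: [15.0, 89.9, -8.2]
wrist_force: [-0.3, -0.4, -0.7]
width: 17.0
cm [ 2.9  -0.02 -0.17] jaw now 66.8 turn rad 0.0 J6 -75.6 ee [491.7  26.3 151.5] F [ 0.   0.5 -0.9] w 16.6 t 53.35
[(array([492.1,  28.9,  74.7]), 0.39), (array([760.4,  77.6,  -1.9]), 0.29)]
```

```bash
python3 -m handwheel '[[0.5,0,-0.2,0,1],[1.2,0,-0.2,0,1],[2,0,-0.2,0,1],[2.8,0,-0.2,0,1],[2.8,0,-0.2,0,1],[2.8,0,-0.2,0,1]]'; python3 -m handwheel '[[0.3,0,0,0,1],[0.6,0,0,0,1],[0.8,0,0,0,1],[1,0,0,0,1],[1,0,0,0,1],[1.1,0,0,0,1],[1.1,0,0,0,1],[1.1,0,0,0,1]]'; python3 -c "
from h import *
need([490,26.5,113.3])"
```

```text
time_s: 54.15
ee_pos: [489.3, 27.2, 122.9]
tool_rot: [14.1, 90.0, -9.1]
wrist_force: [0.9, 0.1, -0.7]
width: 16.7
time_s: 55.15
ee_pos: [489.8, 27.0, 113.0]
tool_rot: [2.1, 89.9, -21.1]
wrist_force: [-1.7, 0.2, 6.9]
width: 16.7
cm [-0.03 -0.04  0.04] jaw now 66.8 turn rad 0.0 J6 -75.5 ee [489.8  27.  113. ] F [-1.7  0.2  6.9] w 16.7 t 55.15
```

Bottomed again at about 8 N. Returning the stylus.

```bash
python3 -m handwheel '[[0,0,0,0,1],[-1,0,0,0,1],[-3,0,0,0,1],[-5,0,0,0,1],[-7.4,0,0,0,1],[-7.4,0.5,1.1,0,1],[-7.4,1.5,3.3,0,1],[-7.4,2.6,5.5,0,1],[-7.4,3.7,7.7,0,1],[-7.4,4.8,9.9,0,1],[-7.4,5.1,10.9,0,1],[-7.4,5.1,10.9,0,1]]'; python3 -m handwheel '[[0,0,0,0,1],[0,0,0,0,1],[0,0,0,0,1]]'; python3 -c "
from h import *
snap('side');need([612,31.2,97],66.8)"
```

```text
time_s: 56.65
ee_pos: [609.3, 31.0, 184.4]
tool_rot: [-161.5, 89.9, 175.3]
wrist_force: [-1.2, 0.3, -0.6]
width: 17.0
time_s: 57.02
ee_pos: [609.1, 31.1, 186.1]
tool_rot: [14.5, 90.0, -8.6]
wrist_force: [-0.1, -0.1, -0.8]
width: 16.7
cm [8.91 0.11 0.25] jaw now 66.8 turn rad 0.0 J6 -73.4 ee [609.2  31.1 186.1] F [-0.5 -1.  -0.2] w 16.8 t 57.075
```

```bash
python3 -m handwheel '[[1.5,0.1,0.2,0,1],[3,0.1,0.2,0,1],[4.5,0.1,0.2,0,1],[6,0.1,0.2,0,1],[7.5,0.1,0.2,0,1],[8.5,0.1,0.2,0,1],[8.9,0.1,0.2,0,1],[8.9,0.1,0.2,0,1],[8.9,0.1,0.2,0,1]]'
```

```text
time_s: 58.2
ee_pos: [612.2, 31.2, 97.4]
tool_rot: [16.0, 89.9, -7.2]
wrist_force: [0.8, -0.4, -1.6]
width: 16.7
```

```bash
python3 -m handwheel '[[0.1,0,0,0,1],[0.1,0,0,0,-1],[0.1,0,0,0,-1],[0.1,0,0,0,-1],[0.1,0,0,0,-1],[0.1,0,0,0,-1],[-4,0,0,0,-1],[-8,0,0,0,-1],[-12,0,0,0,-1],[-15,0,0,0,-1],[-15,0,0,0,-1],[-15,0,0,0,-1]]'
python3 - <<'E'
from h import *
T=snap('top');S=snap('side');need([611,32,230])
for c,im in(('top',T),('side',S)):
  for n in('bracket_1_mid','cover_1_mid','shaft_1_mid','jar_1_mid','stylus_grip','reagent','flask','beaker'):
    print(c,n,[(w(im,d['at']).round(1).tolist(),round(d['conf'],2)) for d in robot.place_of(c,n)[:4]])
cv2.imwrite('pics/end.png',cv2.resize(S['pixels'][75:255,165:345],(600,600),interpolation=3)[...,::-1])
E
```

```text
time_s: 59.7
ee_pos: [611.0, 31.3, 245.2]
tool_rot: [-163.2, 89.9, 173.6]
wrist_force: [0.5, 0.5, -0.5]
width: 85.4
cm [1.43 0.07 0.01] jaw now 66.8 turn rad 0.0 J6 -73.4 ee [610.6  31.4 244.3] F [-0.3  0.2 -0.6] w 85.3 t 59.8
top bracket_1_mid [([445.8, 331.2, 31.8], 0.57)]
top cover_1_mid []
top shaft_1_mid [([598.0, 322.2, 10.5], 0.72), ([735.9, -318.4, 7.0], 0.67), ([440.4, -632.7, 10.3], 0.53)]
top jar_1_mid []
top stylus_grip [([609.2, 30.7, 113.4], 0.4)]
top reagent [([781.5, -102.3, -1.4], 0.81)]
top flask [([782.5, -101.1, -1.9], 0.63)]
top beaker [([513.5, -494.9, -0.5], 0.66)]
side bracket_1_mid [([444.7, 328.9, 31.2], 0.66)]
side cover_1_mid [([464.4, 208.2, 28.4], 0.7), ([446.9, 329.2, 30.0], 0.23)]
side shaft_1_mid [([439.0, -630.4, 14.1], 0.79), ([734.9, -322.7, 10.1], 0.77), ([594.6, 317.9, 13.9], 0.47)]
side jar_1_mid [([612.7, -127.9, 30.5], 0.61)]
side stylus_grip [([608.2, 30.9, 110.4], 0.64)]
side reagent [([778.6, -101.9, -4.2], 0.82)]
side flask [([759.9, 77.9, -4.9], 0.97)]
side beaker [([503.4, -493.7, 2.0], 0.96)]
```

View pics/end.png

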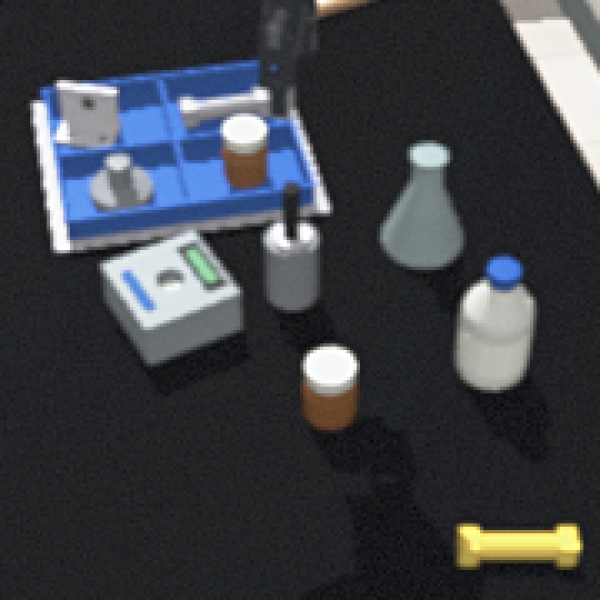

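The final picture shows all four parts in the tray, the stylus upright in its stand (290,235) and the gripper clear. The duplicate jar is at (330,385) on the bench, and the bystanders have not moved.

```bash
python3 -c "
from bench import robot
print(robot.hand_in())"
```

```text
the job is handed in; nothing more can be done
None
```

The job is done and handed in at about 60 s on the robot's clock; no verdict was reported. I zeroed the tray with the stylus, added the missing cover, bracket and shaft, pushed the button again to log the weight, and put the stylus back. The tray already held a jar, so the second jar stayed on the bench, about 340 mm away.

- **Button pushes:** both bottomed out, with the force rising to about 10 N the first time and 7 N the second. I could not read the button's travel directly; the force is the evidence.
- **Parts in the tray:** the last images put the cover, bracket and shaft on the floor of their own pockets, and the picture shows the jar standing in its pocket.
- **Bracket knocked:** after I placed it, the bracket was knocked about 26 mm sideways inside its pocket. A close look showed it still flat and inside the limits, so I left it.
- **Stylus and bystanders:** the stylus stands upright with its handle centre at about 112 mm, against 111 mm when home. The bottle, flask and beaker are where they started, within measuring error.
- **Disagreements:** in the last top view the network missed the cover and jar and took the bottle for the flask. The side view showed all three correctly.

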